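# Put the pepper mill away behind the keeper's sliding door

### The arm

A 6-joint arm with a two-finger parallel gripper is mounted at the origin on the work surface. World frame = base frame: x ahead of the robot, y to its left, z up, the work surface at z = 0. Lengths are in m, angles in degrees, forces in N, time in s.
With the tool pointing down it reaches from about 0.4 to 0.825 m from the base axis. Payload 7 kg.
Tool frame: the origin (TCP) lies midway between the tips of the shut fingers; the grasp point (between the pads) lies 19 mm behind it (r.grip_depth is the distance from the TCP to the grasp point, in m); z points along the fingers, y is the line along which they close (so a half turn about z gives the same grasp; the last joint's range is limited). The gripper opens to 88 mm and grips with 3 to 60 N. Pads are 19 mm wide; open, the fingers measure 130 mm over their backs; the gripper's body (78 mm by 193 mm) begins 47 mm behind the grasp point.
Start: joints at [82.168, 20.546, 0.682, 0, -70.136, -16.507], TCP at [0.278, 0.615, 0.202] pointing down, gripper open.
Joint ranges: [-176.03, 176.03], [-82.01, 121.73], [-58.28, 71.71], [-173.87, 95.51], [-174.79, -0.11], [-173.66, 173.66]. Speed limits (degrees/s): [136.94, 136.94, 172.46, 180, 180, 180].

### API

Orientations are given as [roll, pitch, yaw] about the fixed x, y, z axes, in that order (R = Rz(yaw) Ry(pitch) Rx(roll)).
In Python, from plant import r, capture, close_job, search_frame, outline_of gives the robot as it stands.
- The arm moves only by the shell command python3 -m creep 'ROWS' [FORCE]. ROWS is JSON, a list of rows, each a list of 7 numbers: the finger opening in mm, from 0 to 87.6, then the shift along the world's x, y, z in units of 25 mm (1.0 is 25 mm), then the turn, a rotation vector about the world's x, y, z in degrees. In form: [[hand, x, y, z, ax, ay, az], ...]. A call has 1 to 8 rows; each row shifts and turns the commanded pose from where the row before left it; what a row does not reach is not made up. A row lasts 1/12 s, in which the tool goes at most 41.7 mm and 7.16 degrees, less where a joint would pass 70% of its speed; a pose out of reach is approached as far as the arm can. A call is refused whole if a number of a shift passes 1 or a number of a turn 7.16, either way. A call with a gripper value outside its range is refused whole. The fingers move at their own pace and stop on an object; FORCE is the grip in N (left out, the last holds). Time passes only in rows, so rows that do not move let the fingers close. It gives the time, the measured TCP pose, the force, the opening and the grip force at its end, in the units of the state.
- r.get_state(): the state, without advancing time (a new reading comes with each control period).
- capture(name): name is "side" or "top"; returns a dict with "frame" (384x512x3 uint8, red, green, blue), "K" (3x3 intrinsics, pixels), "origin" and "rotation" of the camera in the world. Camera axes: x right, y down, z forward; pixel columns grow to the right and rows downward; lengths in m; the calibration is good to about 2 mm. A picture is of the moment at which its call begins. There is no depth.
- close_job(): hands the job in; it is judged then, once.
Trained networks look in a picture, given as the dict that the camera call returned (one of the last four; its "shot" number tells which), for a name from the list of things; names that differ only in an ending like _2 or _b are one class to them, and where a whole thing is asked for, a point or a joint stands for the part that bears it (a point fixed in the world has none). Each returns a list of dicts, best first, with "conf" (0 to 1); they miss things now and then, are a little off and sometimes report something else, mostly with a low value. They report only what shows in the picture. A call takes as long as a camera call. They do not tell look-alikes from the thing itself.
- search_frame(picture, target): "bbox" ([left, top, right, bottom] in pixels, round what is visible of it).
- outline_of(picture, target): "region" (384x512 bool, what is visible of it) and "bbox" ([left, top, right, bottom] in pixels, round what is visible of it).
The state is a dict: "time_s": time; "joints": joint angles; "qd": joint speeds; "joint_torque": joint torques, N m; "tcp_pos": TCP position; "eef_rot": TCP orientation; "contact_force": force on the tool from outside, world axes, zero at the start; "moment": the same for the moment, N m; "gripper_width": finger opening in m; "gripper_force": force on a finger pad.
Only numpy, scipy, OpenCV 4.12 (cv2) and the standard library are available. Lean on these libraries where they do the work, as an engineer would, in place of code of your own. Each camera call takes 0.05 s, during which the arm holds its last target. There are 200 camera calls.

### The job

The pepper mill belongs in the wooden worktop keeper, but a lidded stoneware jar has been left in there. Slide the keeper's clear door all the way open, lift the jar out and stand it upright in the middle of the round cork mat, then stand the pepper mill upright on the keeper's floor and finally slide the door fully shut. Set the jar and the mill down rather than dropping them, never let them tip over, and leave the crock, bottle and mug where they are.

Things in the scene. Friction and masses are not known exactly. Their poses are not given: they have to be found in the camera images.
- keeper: Fixed pale wooden box, 150 mm deep (its x) by 400 wide (its y) by 112 tall; origin under its centre; its x points away from the robot, y to the robot's left. Its +y half (y -5 to +190 mm) is an open-topped compartment with 10 mm back and left walls and, in front, only a lip up to 24 mm; its -y half is a closed housing over which the open door parks.
- bay (a point): Middle of the compartment's floor (6 mm above the worktop, at keeper x 0, y +95 mm), axes as the keeper's. Free floor: 65 mm to the front lip and the back wall, 95 mm to the left end wall and 100 mm to the housing. The walls and housing reach 106 mm above this floor.
- door (a joint): Clear, aluminium-framed sliding door, L-shaped: a top panel 190 mm wide, upper face 124 mm above the worktop, and a front panel before the compartment, 87 mm from the keeper's middle. 0 = shut over the compartment, 0.19 m = fully open, slid along keeper -y over the housing. It stays where left; friction about 2 N; end stops at both ends.
- door_grip (a point): Middle of the top edge of the door's steel grip bar, which stands on the middle of the door's top panel: 80 mm long along keeper x, 14 mm thick along keeper y, 40 mm high (upper edge 164 mm above the worktop, foot at 124 mm). It moves with the door; at door 0 it stands straight above the bay point.
- jar: Loose cream stoneware jar, 46 mm diameter, 74 mm high, with a fixed cork lid of 48 mm diameter above that, 96 mm high in all; about 0.25 kg. Origin at the centre of its underside, z up. Starts standing in the compartment.
- mill: Loose dark wooden pepper mill, 102 mm tall: 46 mm foot, 34 mm waist at 36 to 46 mm up, 42 mm round head from 60 to 88 mm up, and a small 14 mm knob on top; about 0.18 kg. Origin at the centre of its underside, z up.
- mat: Fixed round cork mat, 110 mm diameter, 8 mm thick; origin at the centre of its underside.
- crock: Bystander: open cream crock, 90 mm diameter, 120 mm tall; origin at the centre of its underside.
- bottle: Bystander: green bottle, 60 mm diameter, 210 mm tall; origin at the centre of its underside.
- mug: Bystander: green mug, 80 mm diameter, 90 mm tall; origin at the centre of its underside.
Things that resemble listed ones, but are neither listed nor needed, are in the scene too. What is meant by the mat is not pink or yellow, and is the larger of those in its own colour.

How it is judged:
By the outcome, as a careful person would: the job done as asked, in the order asked, and still so for the second after the job is handed in, with the robot touching nothing.
It also fails if it takes over 72 s, if anything falls off the work surface, if the arm or the gripper's body presses on something with over 40 N, if the wrist force passes 120 N, or if a joint passes its speed limit or range.

## Working session

There is one attempt and no reset: what is moved stays moved. The work goes in short steps, Python scripts to look and compute and a shell command to move; the robot and the scene stay as the last step left them, time stands still between calls to the robot, and variables do not carry over. Pictures are saved under pics/ and viewed, at most 10 in all, crops included, and the job is handed in when it is done.

```bash
ls; mkdir -p pics; python3 - <<'E'
from plant import r,capture,search_frame
import cv2,numpy as np
s=r.get_state();print(s['time_s'],s['tcp_pos'],s['eef_rot'],s['gripper_width'])
for n in("top","side"):
    p=capture(n);cv2.imwrite(f"pics/{n}0.png",p["frame"][:,:,::-1])
    print(n,p["K"].tolist(),p["origin"],np.round(p["rotation"],4).tolist())
    for t in("keeper","door_grip","jar","mill","mat","crock","bottle","mug"):
        print(t,[(np.round(d["bbox"]).tolist(),round(d["conf"],2)) for d in search_frame(p,t)][:5])
E
```

```text
pics
0.0 [0.27801521 0.614496   0.20132434] [ 1.79903489e+02 -8.39064647e-03 -2.43488896e+01] 0.08740321514972237
top [[474.49016632398553, 0.0, 253.45436806940174], [0.0, 474.49016632398553, 195.08413568963488], [0.0, 0.0, 1.0]] [0.29285436 0.03749003 1.67496517] [-171.1224, -0.8743, -90.2761]
keeper [([141.0, 156.0, 264.0, 212.0], 0.63)]
door_grip [([157.0, 159.0, 217.0, 216.0], 0.93)]
jar []
mill [([296.0, 198.0, 314.0, 214.0], 0.43)]
mat [([315.0, 251.0, 337.0, 273.0], 0.91), ([373.0, 203.0, 394.0, 224.0], 0.79), ([352.0, 260.0, 382.0, 288.0], 0.75), ([330.0, 207.0, 360.0, 238.0], 0.58)]
crock []
bottle [([334.0, 136.0, 362.0, 167.0], 0.91), ([96.0, 226.0, 134.0, 255.0], 0.55)]
mug [([94.0, 227.0, 137.0, 255.0], 0.97), ([295.0, 197.0, 312.0, 211.0], 0.48)]
side [[412.3095133671087, 0.0, 259.1057698686354], [0.0, 412.3095133671087, 192.12393489370123], [0.0, 0.0, 1.0]] [0.59845706 0.88859933 0.8981528 ] [-131.2902, 0.7657, 174.6033]
keeper [([210.0, 189.0, 278.0, 338.0], 0.59)]
door_grip [([207.0, 225.0, 281.0, 306.0], 0.83), ([208.0, 188.0, 278.0, 336.0], 0.56)]
jar [([322.0, 331.0, 367.0, 384.0], 0.32)]
mill [([249.0, 163.0, 265.0, 190.0], 0.8)]
mat [([300.0, 138.0, 327.0, 154.0], 0.91), ([252.0, 148.0, 283.0, 166.0], 0.84), ([248.0, 132.0, 268.0, 142.0], 0.53), ([300.0, 164.0, 322.0, 177.0], 0.53)]
crock [([174.0, 155.0, 202.0, 199.0], 0.71)]
bottle [([194.0, 111.0, 211.0, 166.0], 0.83)]
mug [([321.0, 333.0, 365.0, 382.0], 0.81)]
```

```bash
python3 - <<'E'
import cv2
a=cv2.imread('pics/top0.png')[110:310,70:420];b=cv2.imread('pics/side0.png')[90:384,150:400]
cv2.imwrite('pics/top0c.png',cv2.resize(a,None,fx=2.28,fy=2.28,interpolation=cv2.INTER_CUBIC))
cv2.imwrite('pics/side0c.png',cv2.resize(b,None,fx=2,fy=2,interpolation=cv2.INTER_CUBIC))
E
```

```text
(no output)
```

View pics/top0c.png

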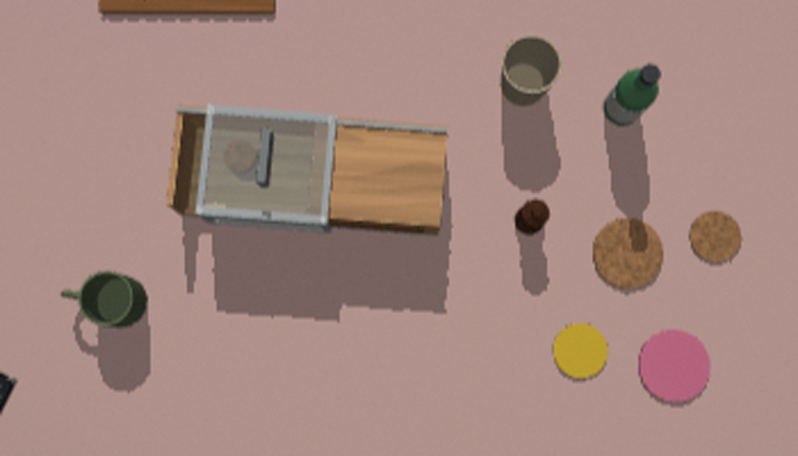

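View pics/side0c.png

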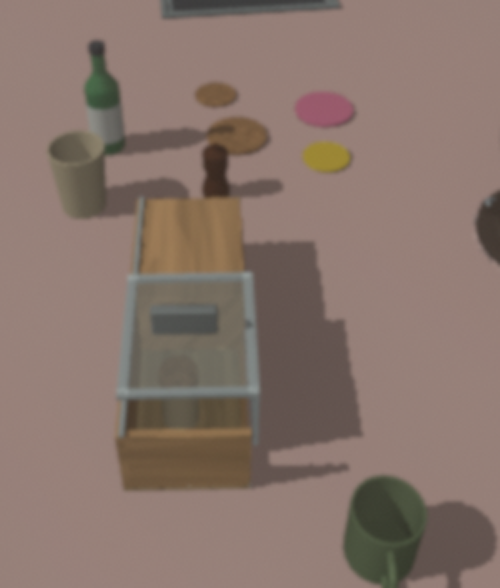

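```bash
cat > h.py <<'E'
import numpy as np,cv2
from scipy.spatial.transform import Rotation as R
from scipy.optimize import least_squares
from plant import r,capture,search_frame,outline_of
def Rc(p): return R.from_euler('xyz',p["rotation"],degrees=True).as_matrix() if np.ndim(p["rotation"])==1 else np.array(p["rotation"])
def proj(p,X):
    c=(np.atleast_2d(X)-p["origin"])@Rc(p); q=c@p["K"].T; return q[:,:2]/q[:,2:]
def ray(p,uv,z):
    d=Rc(p)@np.linalg.solve(p["K"],[uv[0],uv[1],1]); o=np.array(p["origin"]); return (o+d*(z-o[2])/d[2])[:2]
a=np.linspace(0,2*np.pi,60)
def solid(prof): return np.vstack([np.c_[d/2*np.cos(a),d/2*np.sin(a),0*a+z] for z,d in prof])/1000
S=dict(mill=solid([(0,46),(20,46),(36,34),(46,34),(60,42),(74,42),(88,42),(88,14),(102,14)]),
 jar=solid([(0,46),(74,46),(74,48),(96,48)]),mat=solid([(0,110),(8,110)]))
def fit(obs,name,z0,x0):
    def f(v):
        e=[]
        for p,b in obs:
            q=proj(p,S[name]+[v[0],v[1],z0]); e+=list(q.min(0)-b[:2])+list(q.max(0)-b[2:])
        return e
    s=least_squares(f,x0,loss='soft_l1'); return s.x,np.round(s.fun,1)
E
python3 - <<'E'
from h import *
P={n:capture(n) for n in("top","side")}
guess={'mat':(345.4,221.4,.008),'mill':(304.5,203,.06)}
for n,(u,v,z) in guess.items():
    x0=ray(P['top'],(u,v),z);obs=[]
    for k,p in P.items():
        c=proj(p,[*x0,z])[0]
        L=outline_of(p,n)
        L=[d for d in L if np.hypot((d['bbox'][0]+d['bbox'][2])/2-c[0],(d['bbox'][1]+d['bbox'][3])/2-c[1])<12]
        if L:
            m=np.argwhere(L[0]['region']);b=np.r_[m.min(0)[::-1],m.max(0)[::-1]+1.]-.5;obs.append((p,b));print(n,k,b,L[0]['conf'],c)
    print(n,x0,fit(obs,n,0,x0), [fit([o],n,0,x0)[0] for o in obs])
g=P['top'];
for k,(x0,x1,y0,y1) in dict(top=(138,272,148,220),side=(205,285,180,342)).items():
    c=P[k]['frame'][y0:y1,x0:x1,::-1];f=5.9 if k=='top' else 3.7
    c=cv2.resize(c,None,fx=f,fy=f,interpolation=cv2.INTER_CUBIC);cv2.imwrite(f'pics/k_{k}.png',c);print(c.shape)
for t in('door_grip','door'):
    for k,p in P.items():
        for d in outline_of(p,t)[:3]: print(t,k,d['bbox'],d['conf'],d['region'].sum())
E
```

```text
mat side [253.5 148.5 283.5 167.5] 0.68 [269.70559318 156.25741235]
mat [ 0.45815584 -0.31391808] (array([ 0.46292702, -0.31104246]), array([-0.2, -0.5,  0.2,  0.4])) [array([ 0.46292702, -0.31104246])]
mill top [295.5 198.5 309.5 212.5] 0.56 [304.5 203. ]
mill [ 0.5170079  -0.16395614] (array([ 0.51066624, -0.15896732]), array([-0.8, -0.9,  0.8,  1. ])) [array([ 0.51066624, -0.15896732])]
(425, 791, 3)
(599, 296, 3)
door_grip top [156.0, 155.7, 217.5, 215.3] 0.63 2991
door_grip side [206.2, 229.6, 281.8, 303.8] 0.66 4180
door top [152.8, 158.1, 216.6, 207.6] 0.66 2948
door side [209.0, 226.5, 279.0, 308.8] 0.82 4263
```

View pics/k_top.png

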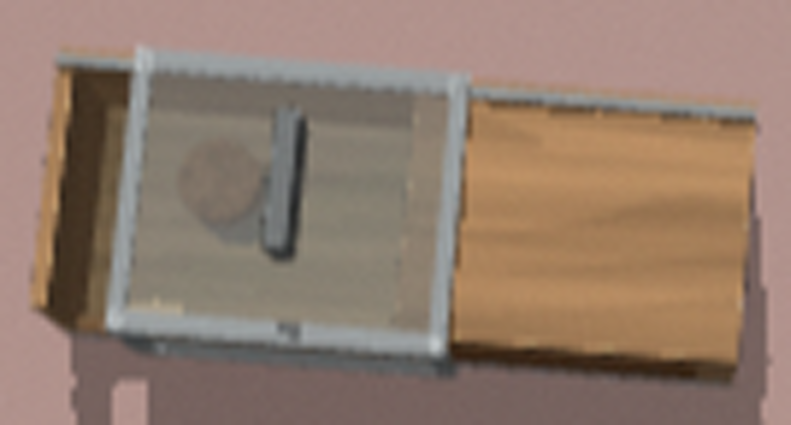

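View pics/k_side.png

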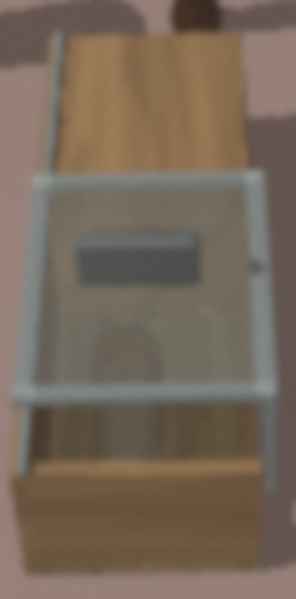

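```bash
cat > k.py <<'E'
from h import *
P={n:capture(n) for n in("top","side")}
def full(k,x,y):
    f,o=(5.9,(138,148)) if k=='top' else (3.7,(205,180)); return np.array([(x+.5)/f-.5+o[0],(y+.5)/f-.5+o[1]])
# view, px, keeper xyz mm, moves with door
C=[('top',33,305,-75,200,112,0),('top',58,60,75,200,112,0),('top',737,362,-75,-200,112,0),('top',757,110,75,-200,112,0),
('side',262,465,-75,200,112,0),('side',12,475,75,200,112,0),('side',256,571,-75,200,0,0),('side',28,571,75,200,0,0),
('top',280,105,40,95,164,1),('top',274,252,-40,95,164,1),
('side',77,232,40,88,164,1),('side',197,231,-40,88,164,1),('side',78,250,40,102,164,1),('side',198,249,-40,102,164,1)]
def f(v):
    M=R.from_euler('z',v[2]).as_matrix();e=[]
    for k,u,w,x,y,z,d in C:
        X=M@(np.array([x,y-d*v[3]*1000,z])/1000)+[v[0],v[1],0]; e+=list(proj(P[k],X)[0]-full(k,u,w))
    return np.array(e)
s=least_squares(f,[.57,.14,0,.04],loss='soft_l1',f_scale=.7,x_scale=[.1,.1,.1,.1]);v=s.x
print(v,np.rad2deg(v[2]));print(np.round(f(v).reshape(-1,2),1).tolist())
M=R.from_euler('z',v[2]).as_matrix()
for n,q in dict(bay=[0,.095,.006],grip=[0,.095-v[3],.164],grip_open=[0,-.095,.164]).items(): print(n,M@q+[v[0],v[1],0])
print('jar lid', [ray(P['top'],full('top',220,182),.102)], )
E
python3 k.py; python3 - <<'E'
from h import *
for k in('top','side'):
    p=capture(k)
    for t in('mat','mill'):
        print(k,t,[(np.round(d['bbox'],1).tolist(),round(d['conf'],2)) for d in outline_of(p,t)])
        p=capture(k)
E
```

```text
[ 0.58145465  0.17407187 -0.08658121  0.03137801] -4.960737848913419
[[-0.4, -0.1], [0.6, -2.5], [0.4, 0.2], [0.5, -1.1], [0.4, 1.5], [-0.4, -0.2], [1.4, -0.4], [-0.2, 0.5], [0.3, 0.0], [-1.2, -0.7], [-0.1, 0.2], [1.2, -0.0], [-0.7, -0.2], [1.0, -0.4]]
bay [0.58966959 0.26871602 0.006     ]
grip [0.58695624 0.23745555 0.164     ]
grip_open [0.5732397  0.07942772 0.164     ]
jar lid [array([0.59581977, 0.2765255 ])]
top mat [([373.4, 203.5, 392.9, 226.2], 0.83), ([333.6, 205.4, 360.4, 241.1], 0.77), ([348.4, 255.4, 378.3, 284.4], 0.65), ([313.3, 252.9, 335.5, 275.7], 0.58)]
top mill [([294.8, 198.0, 312.6, 211.9], 0.75)]
side mat [([294.9, 136.0, 324.4, 152.1], 0.84), ([252.4, 133.0, 265.9, 141.6], 0.69), ([251.7, 149.6, 284.3, 166.8], 0.67), ([298.0, 159.9, 320.7, 179.1], 0.52)]
side mill [([248.8, 163.2, 263.5, 187.6], 0.59)]
```

```bash
python3 -m creep '[[87,0.5,-0.6,0.4,0,0,1],[87,0.65,-0.8,0.4,0,0,1],[87,0.65,-0.8,0.2,0,0,1],[87,0.65,-0.8,0,0,0,1],[87,0.65,-0.8,0,0,0,1],[87,0.65,-0.8,0,0,0,1],[87,0.65,-0.8,0,0,0,1],[87,0.65,-0.8,0,0,0,1]]' 20
python3 -m creep '[[87,0.65,-0.8,0,0,0,1],[87,0.65,-0.8,0,0,0,1],[87,0.65,-0.8,0,0,0,1],[87,0.65,-0.8,0,0,0,1],[87,0.65,-0.8,0,0,0,1],[87,0.65,-0.8,0,0,0,1],[87,0.65,-0.8,0,0,0,1],[87,0.65,-0.8,0,0,0,1]]'
python3 -m creep '[[87,0.65,-0.8,0,0,0,1],[87,0.65,-0.6,0,0,0,1],[87,0.5,-0.3,0,0,0,1.4],[87,0,0,0,0,0,0]]'
python3 - <<'E'
from h import *
s=r.get_state();print(s['tcp_pos'],s['eef_rot'])
p=capture('top');q=capture('side')
# mat centroid by colour
for n,p in(('top',p),('side',q)):
    L=[d for d in outline_of(p,'mat')]
    c=proj(p,[.461,-.312,.008])[0]
    hsv=cv2.cvtColor(p['frame'],cv2.COLOR_RGB2HSV)
    x,y=map(int,c); print(n,c,hsv[y,x],hsv[y,x-28],hsv[y+5,x+5])
    m=(hsv[...,0]>10)&(hsv[...,0]<20)&(hsv[...,1]>90)
    nl,lab,st,cen=cv2.connectedComponentsWithStats(m.astype(np.uint8)); l=lab[y+4,x-4]; print(l,st[l],cen[l],ray(p,cen[l],.008) if l else '')
E
```

```text
time_s: 2.67
tcp_pos: [0.4051, 0.459, 0.2275]
eef_rot: [-180.0, -0.0, -16.3]
contact_force: [0.7, 0.2, 0.3]
gripper_width: 0.087
gripper_force: 0.0
time_s: 3.33
tcp_pos: [0.5351, 0.2989, 0.2274]
eef_rot: [-180.0, -0.0, -8.3]
contact_force: [-0.8, -0.4, 0.0]
gripper_width: 0.0872
gripper_force: 0.0
time_s: 3.67
tcp_pos: [0.5812, 0.2557, 0.227]
eef_rot: [180.0, -0.0, -5.0]
contact_force: [-0.0, -0.3, 0.9]
gripper_width: 0.087
gripper_force: 0.0
[0.58122603 0.25566358 0.22699323] [ 1.79969489e+02 -1.03232637e-02 -4.99625295e+00]
top [344.83153164 220.60041606] [ 14 127 161] [  6  54 204] [ 14 125 163]
19 [330 206  31  31 743] [344.95962315 220.61238223] [ 0.46095604 -0.31245298]
side [268.98589376 156.62228479] [ 15 116 138] [ 6 28 45] [ 15 117 139]
2 [261 149  22  18 309] [271.197411   157.74757282] [ 0.45382725 -0.3043178 ]
```

```bash
python3 -m creep '[[87,0.24,-0.73,-0.3,0,0,0],[87,0,0,-0.8,0,0,0],[87,0,0,-0.8,0,0,0],[87,0,0,-0.8,0,0,0],[87,0,0,-0.6,0,0,0],[87,0,0,-0.2,0,0,0],[0,0,0,0,0,0,0],[0,0,0,0,0,0,0]]' 20
python3 -m creep '[[0,0,0,0,0,0,0],[0,0,0,0,0,0,0],[0,0,0,0,0,0,0],[0,0,0,0,0,0,0]]'
```

```text
time_s: 4.53
tcp_pos: [0.5855, 0.2399, 0.1405]
eef_rot: [-180.0, -0.0, -4.9]
contact_force: [0.8, 0.1, -0.6]
gripper_width: 0.0788
gripper_force: 0.0
time_s: 4.87
tcp_pos: [0.5857, 0.2394, 0.1405]
eef_rot: [-180.0, -0.0, -4.9]
contact_force: [-0.2, -0.8, 0.5]
gripper_width: 0.0524
gripper_force: 0.0
```

```bash
python3 -m creep '[[0,0,0,0,0,0,0],[0,0,0,0,0,0,0],[0,0,0,0,0,0,0],[0,0,0,0,0,0,0],[0,0,0,0,0,0,0],[0,0,0,0,0,0,0],[0,0,0,0,0,0,0],[0,0,0,0,0,0,0]]'
```

```text
time_s: 5.53
tcp_pos: [0.5858, 0.2394, 0.1401]
eef_rot: [-180.0, -0.0, -4.9]
contact_force: [0.1, 0.0, 2.0]
gripper_width: 0.0019
gripper_force: 1.3
```

```bash
python3 - <<'E'
from h import *
s=r.get_state();print(s['tcp_pos'],s['gripper_width'],s['gripper_force'])
a=capture('top')['frame'][130:230,130:280,::-1];b=capture('side')['frame'][150:350,180:300,::-1]
a=cv2.resize(a,None,fx=3,fy=3,interpolation=2);b=cv2.resize(b,None,fx=2.8,fy=2.8,interpolation=2)
o=np.zeros((560,800,3),np.uint8);o[:300,:450]=a;o[:b.shape[0],455:455+b.shape[1]]=b[:, :345];cv2.imwrite('pics/c1.png',o)
E
```

```text
[0.58575997 0.2394256  0.140068  ] 0.0019471563071602085 1.2827902100980282
```

View pics/c1.png

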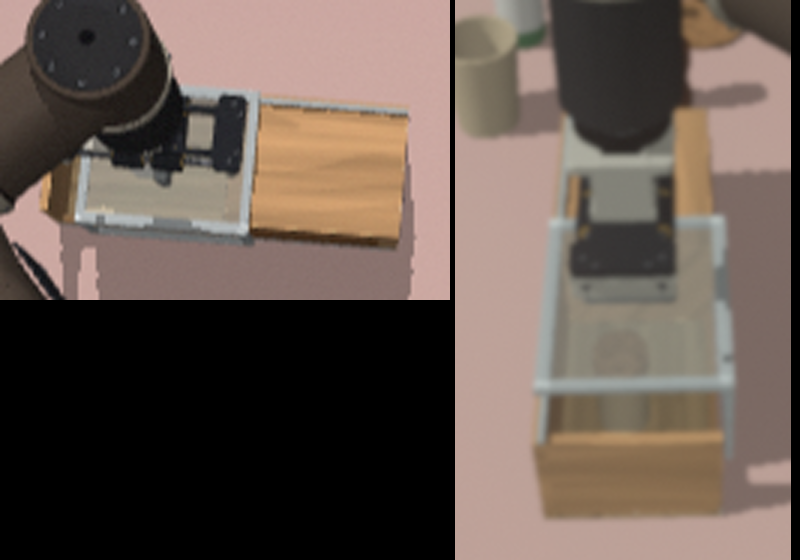

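```bash
python3 -m creep '[[0,0,0,0,0,0,0],[0,0,0,0,0,0,0],[0,0,0,0,0,0,0],[0,0,0,0,0,0,0]]'; python3 - <<'E'
from h import *
b=capture('side');f=b['frame'][200:300,190:300,::-1]
print(proj(b,[.5858,.2394,.14]),proj(b,[[.5858,.25,.164],[.5858,.22,.164]]))
cv2.imwrite('pics/c2.png',cv2.resize(f,None,fx=6,fy=6,interpolation=2))
E
```

```text
time_s: 5.97
tcp_pos: [0.5857, 0.2395, 0.14]
eef_rot: [-180.0, -0.0, -4.9]
contact_force: [0.5, 0.1, 4.1]
gripper_width: 0.0005
gripper_force: 2.0
[[243.1005657  251.77353896]] [[242.99497766 248.50455637]
 [242.1822114  238.98929847]]
```

View pics/c2.png

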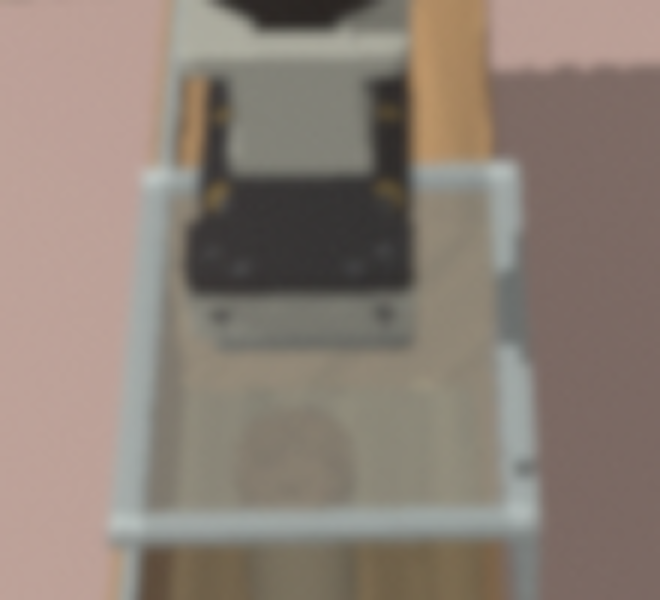

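```bash
python3 - <<'E'
from h import *
s=r.get_state();print(s['joints'],s['contact_force'],s['moment'],s['gripper_width'],s['gripper_force'])
b=capture('side');t=capture('top')
M=R.from_euler('xyz',s['eef_rot'],degrees=True).as_matrix()
for q in ([.039,.0965,-.066],[-.039,.0965,-.066],[.039,-.0965,-.066],[-.039,-.0965,-.066],[0,0,0]):
    X=M@q+s['tcp_pos'];print(q,X.round(3),((proj(b,X)[0]-[190,200])*6).round(),((proj(t,X)[0]-[130,130])*3).round())
E
```

```text
[ 3.98872796e+01  1.91396284e+01 -9.86276771e+00  4.43222667e-03
 -6.09493963e+01  4.51818572e+01] [0.08484061 0.19924229 5.15397251] [ 0.25580522 -0.12924003 -0.03823585] 0.000291104118645582 2.1111642569303513
[0.039, 0.0965, -0.066] [0.616 0.14  0.206] [223.  26.] [250. 107.]
[-0.039, 0.0965, -0.066] [0.539 0.147 0.206] [412.  23.] [243. 180.]
[0.039, -0.0965, -0.066] [0.633 0.332 0.206] [195. 400.] [68. 92.]
[-0.039, -0.0965, -0.066] [0.555 0.339 0.206] [417. 397.] [ 59. 165.]
[0, 0, 0] [0.586 0.24  0.14 ] [319. 311.] [163. 148.]
```

```bash
python3 -m creep '[[60,0,0,0,0,0,0],[60,0,0,0,0,0,0],[60,0,0,0,0,0,0],[60,0,0,0,0,0,0],[60,0,0,0,0,0,0],[60,0,0,0,0,0,0],[60,0,0,0,0,0,0],[60,0,0,0,0,0,0]]'
python3 -m creep '[[40,0,0,-0.1,0,0,0],[40,0,0,-0.1,0,0,0],[40,0,0,-0.1,0,0,0],[20,0,0,-0.1,0,0,0],[0,0,0,0,0,0,0],[0,0,0,0,0,0,0],[0,0,0,0,0,0,0],[0,0,0,0,0,0,0]]'
python3 -m creep '[[0,0,0,0,0,0,0],[0,0,0,0,0,0,0],[0,0,0,0,0,0,0],[0,0,0,0,0,0,0]]'
```

```text
time_s: 6.78
tcp_pos: [0.5858, 0.2395, 0.14]
eef_rot: [-180.0, -0.0, -4.9]
contact_force: [0.5, 2.1, 5.3]
gripper_width: 0.0475
gripper_force: 2.6
time_s: 7.45
tcp_pos: [0.5864, 0.24, 0.1391]
eef_rot: [-179.8, -0.4, -4.8]
contact_force: [-24.0, 0.2, 58.6]
gripper_width: 0.0121
gripper_force: 29.6
time_s: 7.78
tcp_pos: [0.587, 0.2405, 0.1395]
eef_rot: [-179.8, -0.4, -4.8]
contact_force: [-24.2, -0.3, 60.4]
gripper_width: 0.0049
gripper_force: 29.7
```

```bash
python3 -m creep '[[87,0,0,0.3,0,0,0],[87,0,0,0.7,0,0,0],[87,0,0,1,0,0,0],[87,0,0,1,0,0,0],[87,0,0,1,0,0,0],[87,0,0,0.5,0,0,0],[87,0,0,0,0,0,0],[87,0,0,0,0,0,0]]'
python3 - <<'E'
from h import *
s=r.get_state();print(s['tcp_pos'],s['eef_rot'],s['gripper_width'],s['contact_force'])
b=capture('side');t=capture('top')
for p,k in((b,'s'),(t,'t')): print(k,proj(p,s['tcp_pos']))
o=np.zeros((600,800,3),np.uint8)
o[:600,:380]=cv2.resize(b['frame'][150:340,185:305,::-1],(380,600),interpolation=2)   # x3.16
o[:312,384:800]=cv2.resize(t['frame'][130:234,130:269,::-1],(416,312),interpolation=2)
cv2.imwrite('pics/c3.png',o)
E
```

```text
time_s: 8.45
tcp_pos: [0.5849, 0.239, 0.2419]
eef_rot: [180.0, 0.1, -5.0]
contact_force: [0.3, -0.4, -0.7]
gripper_width: 0.0524
gripper_force: 0.0
[0.58493004 0.23896336 0.2418663 ] [ 1.79995836e+02  5.06012553e-02 -4.96059077e+00] 0.05237100643700884 [ 0.30504106 -0.35651191 -0.72689856]
s [[241.69808632 221.66272439]]
t [[180.30279238 173.28875244]]
```

View pics/c3.png

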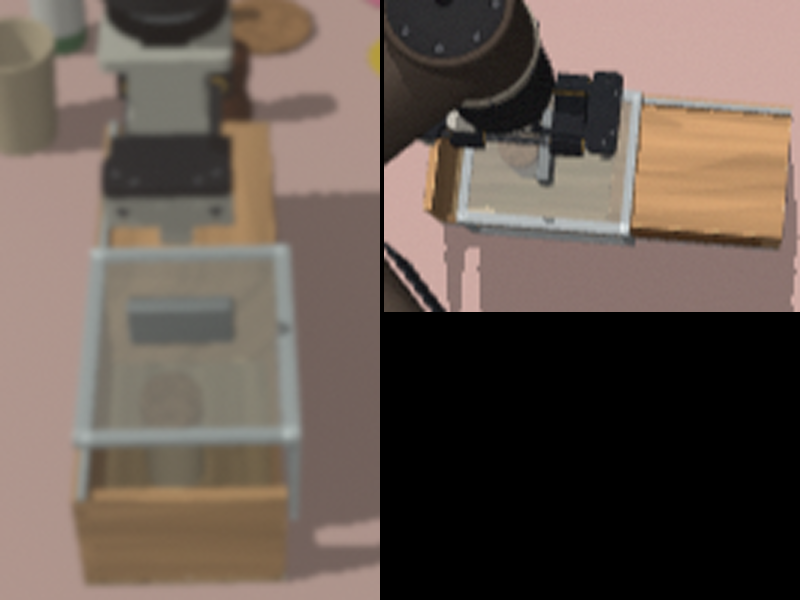

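```bash
python3 -c "
from h import *
for k in('side','top'): np.save(k+'_a.npy',capture(k)['frame'])
print(r.get_state()['gripper_width'])"
python3 -m creep '[[87,0,0,0,0,0,0],[87,0,0,0,0,0,0],[87,0,0,0,0,0,0],[87,0,0,0,0,0,0],[87,0,0,0,0,0,0],[87,0,0,0,0,0,0]]'
python3 - <<'E'
from h import *
s=r.get_state();T=s['tcp_pos']
o=np.zeros((600,800,3),np.uint8)
for i,k in enumerate(('side','top')):
    p=capture(k);a=np.load(k+'_a.npy').astype(int);d=np.abs(p['frame'].astype(int)-a).max(2)
    m=(d>25).astype(np.uint8);n,l,st,c=cv2.connectedComponentsWithStats(m)
    print(k,[st[j].tolist() for j in range(1,n) if st[j][4]>5])
    for w in(.0525,s['gripper_width']):
        print(w,proj(p,[T+[0,w/2,0],T-[0,w/2,0],T]).round(1).tolist())
    if i==0: o[:,:380]=cv2.resize(p['frame'][150:340,185:305,::-1],(380,600),interpolation=2);o[:,400:780]=cv2.resize(a[150:340,185:305,::-1].astype(np.uint8),(380,600),interpolation=2)
cv2.imwrite('pics/c4.png',o)
E
```

```text
0.0684857163934083
time_s: 9.15
tcp_pos: [0.5854, 0.2392, 0.2422]
eef_rot: [180.0, 0.0, -4.9]
contact_force: [-0.0, 0.4, 0.3]
gripper_width: 0.0869
gripper_force: 0.0
side [[197, 0, 7, 5, 15], [256, 0, 5, 4, 9], [261, 21, 32, 11, 71], [304, 32, 17, 7, 33], [277, 49, 4, 2, 8], [217, 83, 7, 2, 7], [225, 84, 10, 1, 10], [219, 92, 6, 2, 6], [227, 93, 5, 2, 7], [275, 100, 87, 35, 228], [242, 163, 4, 3, 9], [222, 176, 4, 5, 16], [253, 193, 6, 7, 30], [219, 195, 5, 4, 18], [235, 229, 10, 3, 26], [359, 244, 5, 5, 17], [368, 245, 5, 3, 11], [345, 250, 15, 7, 50], [370, 253, 6, 4, 21], [382, 252, 4, 4, 11], [390, 253, 3, 3, 6], [346, 256, 21, 6, 83], [378, 266, 3, 5, 12], [350, 275, 23, 8, 93], [376, 274, 8, 6, 30], [352, 283, 22, 7, 95], [378, 286, 3, 3, 6]]
0.0525 [[242.2, 230.2], [240.8, 213.5], [241.5, 221.6]]
0.08690751145234824 [[242.7, 236.0], [240.3, 208.3], [241.5, 221.6]]
top [[189, 152, 20, 6, 36], [186, 160, 7, 13, 54], [147, 174, 4, 5, 14], [157, 175, 6, 5, 25], [187, 175, 5, 8, 30], [197, 180, 5, 3, 10], [93, 244, 5, 4, 6], [179, 266, 4, 11, 33], [184, 266, 13, 19, 70], [205, 267, 4, 19, 60], [210, 268, 5, 14, 40], [218, 282, 3, 5, 13], [189, 286, 4, 2, 7], [195, 287, 7, 2, 14], [201, 288, 9, 5, 21], [218, 289, 3, 5, 9], [193, 291, 6, 3, 13], [125, 298, 5, 5, 6], [206, 298, 5, 5, 18], [206, 305, 4, 3, 11], [216, 312, 4, 8, 13], [160, 364, 5, 4, 8], [150, 371, 4, 4, 8], [145, 376, 4, 3, 7], [139, 381, 4, 3, 7]]
0.0525 [[171.6, 173.1], [188.8, 173.1], [180.2, 173.1]]
0.08690751145234824 [[166.0, 173.1], [194.4, 173.1], [180.2, 173.1]]
```

```bash
python3 -c "
from plant import r; print(r.grip_depth)"
python3 -m creep '[[87,0,0.05,-0.7,0,0,0],[87,0,0.05,-0.9,0,0,0],[87,0,0.05,-0.9,0,0,0],[87,0,0,-0.9,0,0,0],[87,0,0,-0.5,0,0,0],[87,0,0,-0.2,0,0,0],[87,0,0,-0.2,0,0,0],[87,0,0,0,0,0,0]]'
python3 -m creep '[[87,0,0,-0.1,0,0,0],[87,0,0,-0.1,0,0,0],[87,0,0,0,0,0,0]]'
```

```text
0.0188
time_s: 9.92
tcp_pos: [0.5854, 0.243, 0.1345]
eef_rot: [180.0, 0.0, -4.9]
contact_force: [-0.1, -0.4, 0.2]
gripper_width: 0.0869
gripper_force: 0.0
time_s: 10.17
tcp_pos: [0.5856, 0.2431, 0.13]
eef_rot: [-180.0, -0.0, -4.9]
contact_force: [-0.1, -0.4, -0.9]
gripper_width: 0.087
gripper_force: 0.0
```

```bash
python3 -m creep '[[87,0,0,-0.15,0,0,0],[87,0,0,-0.15,0,0,0],[87,0,0,-0.15,0,0,0],[87,0,0,-0.1,0,0,0],[87,0,0,0,0,0,0]]'
python3 -m creep '[[30,0,0,0,0,0,0],[30,0,0,0,0,0,0],[30,0,0,0,0,0,0],[30,0,0,0,0,0,0],[30,0,0,0,0,0,0],[30,0,0,0,0,0,0],[30,0,0,0,0,0,0],[30,0,0,0,0,0,0]]' 20
python3 -m creep '[[0,0,0,0,0,0,0],[0,0,0,0,0,0,0],[0,0,0,0,0,0,0],[0,0,0,0,0,0,0],[0,0,0,0,0,0,0]]'
```

```text
time_s: 10.58
tcp_pos: [0.585, 0.2427, 0.1151]
eef_rot: [180.0, 0.1, -4.9]
contact_force: [0.0, -0.5, -0.0]
gripper_width: 0.087
gripper_force: 0.0
time_s: 11.25
tcp_pos: [0.5855, 0.243, 0.1161]
eef_rot: [-180.0, -0.0, -4.9]
contact_force: [0.1, 0.9, -0.1]
gripper_width: 0.039
gripper_force: 0.0
time_s: 11.67
tcp_pos: [0.5854, 0.2426, 0.116]
eef_rot: [180.0, 0.0, -4.9]
contact_force: [-0.3, -2.2, -0.1]
gripper_width: 0.0135
gripper_force: 20.0
```

```bash
python3 -m creep '[[0,-0.035,-0.4,0,0,0,0],[0,-0.07,-0.8,0,0,0,0],[0,-0.07,-0.8,0,0,0,0],[0,-0.07,-0.8,0,0,0,0],[0,-0.07,-0.8,0,0,0,0],[0,-0.07,-0.8,0,0,0,0],[0,-0.07,-0.8,0,0,0,0],[0,-0.07,-0.8,0,0,0,0]]'
python3 -m creep '[[0,-0.035,-0.4,0,0,0,0],[0,-0.009,-0.1,0,0,0,0],[0,0,0,0,0,0,0]]'
```

```text
time_s: 12.33
tcp_pos: [0.5731, 0.0927, 0.116]
eef_rot: [-179.9, -0.1, -4.9]
contact_force: [5.5, 2.1, -5.8]
gripper_width: 0.0139
gripper_force: 20.0
time_s: 12.58
tcp_pos: [0.5721, 0.0805, 0.116]
eef_rot: [-179.9, -0.1, -5.0]
contact_force: [4.0, 1.4, -4.2]
gripper_width: 0.0142
gripper_force: 20.0
```

```bash
python3 -m creep '[[0,-0.009,-0.1,0,0,0,0],[0,-0.009,-0.1,0,0,0,0],[0,0,0,0,0,0,0]]'; python3 -m creep '[[0,-0.009,-0.1,0,0,0,0],[0,-0.009,-0.1,0,0,0,0],[0,0,0,0,0,0,0]]'
```

```text
time_s: 12.83
tcp_pos: [0.5723, 0.0805, 0.116]
eef_rot: [-179.5, -0.2, -4.9]
contact_force: [0.3, 21.4, -4.1]
gripper_width: 0.0137
gripper_force: 20.0
time_s: 13.08
tcp_pos: [0.5724, 0.0794, 0.1159]
eef_rot: [-179.2, -0.3, -4.9]
contact_force: [-2.8, 40.5, -5.3]
gripper_width: 0.0161
gripper_force: 20.0
```

```bash
python3 -m creep '[[0,0.02,0.2,0,0,0,0],[0,0.01,0.12,0,0,0,0],[50,0,0,0,0,0,0],[50,0,0,0,0,0,0],[50,0,0,0,0,0,0],[50,0,0,0,0,0,0],[50,0,0,0,0,0,0],[50,0,0,0.2,0,0,0]]'
python3 -m creep '[[87,0,-0.3,0.8,0,0,0],[87,0,-0.3,1,0,0,0],[87,0,-0.3,1,0,0,0],[87,0,-0.3,0.8,0,0,0]]'
cat > jar.py <<'E'
from h import *
import sys
nm,z0,x0=sys.argv[1],float(sys.argv[2]),[float(sys.argv[3]),float(sys.argv[4])]
obs=[]
for k in('top','side'):
    p=capture(k);c=proj(p,S[nm]+[*x0,z0]).mean(0)
    L=[d for d in outline_of(p,nm) if np.abs((np.array(d['bbox'][:2])+d['bbox'][2:])/2-c).max()<20]
    if L:
        m=L[0]['region'];w=np.argwhere(m);b=np.r_[w.min(0)[::-1],w.max(0)[::-1]+1.]-.5
        print(k,b,round(L[0]['conf'],2),fit([(p,b)],nm,z0,x0));obs.append((p,b))
    else: print(k,'none',c)
if obs: print(fit(obs,nm,z0,x0))
E
python3 jar.py jar .006 .596 .277; python3 jar.py mill 0 .511 -.16; python3 -c "
from h import *
p=capture('top');q=capture('side')
cv2.imwrite('pics/c5.png',np.hstack([cv2.resize(p['frame'][140:240,130:260,::-1],(520,400),interpolation=2),cv2.resize(q['frame'][180:340,190:290,::-1],(250,400),interpolation=2)]))"
```

```text
time_s: 13.75
tcp_pos: [0.5703, 0.0779, 0.1203]
eef_rot: [180.0, 0.1, -5.0]
contact_force: [0.5, 0.1, 0.6]
gripper_width: 0.0471
gripper_force: 0.0
time_s: 14.08
tcp_pos: [0.5714, 0.048, 0.2134]
eef_rot: [-180.0, -0.1, -4.9]
contact_force: [-0.7, 0.6, -0.2]
gripper_width: 0.0711
gripper_force: 0.0
top none [176.21391576 180.15789053]
side [229.5 267.5 249.5 304.5] 0.93 (array([0.59906661, 0.27562362]), array([-0.4, -1.2,  0.4,  1. ]))
(array([0.59906661, 0.27562362]), array([-0.4, -1.2,  0.4,  1. ]))
top [295.5 198.5 310.5 213.5] 0.65 (array([ 0.50899802, -0.16075769]), array([-0.3, -0.4,  0.3,  0.5]))
side [251.5 163.5 263.5 187.5] 0.77 (array([ 0.51588768, -0.16741079]), array([-0.9, -4.1,  0.9,  2. ]))
(array([ 0.51234162, -0.16114957]), array([-0.2, -1.4,  0.4, -0.5,  0.3, -3. ,  2.2,  3.2]))
```

View pics/c5.png

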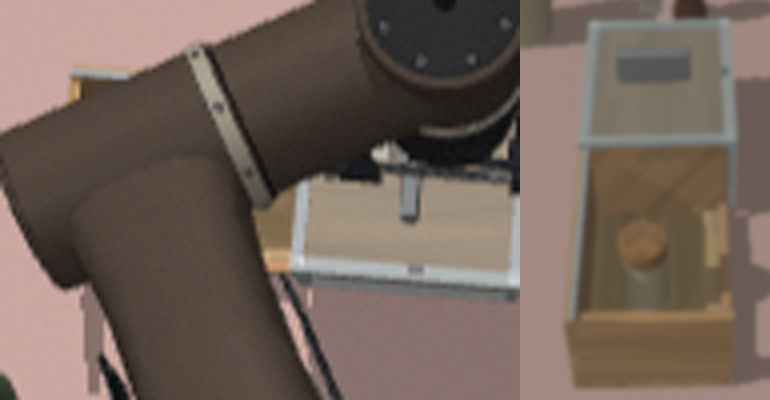

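```bash
python3 -m creep '[[87,0.1,0.6,0,0,0,0],[87,0.1,0.9,0,0,0,0],[87,0.1,1,0,0,0,0],[87,0.12,1,0,0,0,0],[87,0.12,1,0,0,0,0],[87,0.12,1,0,0,0,0],[87,0.12,1,0,0,0,0],[87,0.12,1,0,0,0,0]]'
python3 -m creep '[[87,0.1,1,0,0,0,0],[87,0.02,0.6,0,0,0,0],[87,0,0,-0.5,0,0,0],[87,0,0,-0.8,0,0,0],[87,0,0,-0.8,0,0,0],[87,0,0,-0.8,0,0,0],[87,0,0,-0.8,0,0,0],[87,0,0,-0.4,0,0,0]]'
python3 -m creep '[[87,0,0,0,0,0,0]]'
```

```text
time_s: 15.25
tcp_pos: [0.5934, 0.2379, 0.2106]
eef_rot: [180.0, 0.0, -4.9]
contact_force: [-0.4, 0.4, 0.4]
gripper_width: 0.087
gripper_force: 0.0
time_s: 15.92
tcp_pos: [0.5951, 0.2755, 0.1055]
eef_rot: [179.9, 0.2, -5.0]
contact_force: [-0.1, 0.5, -0.1]
gripper_width: 0.0869
gripper_force: 0.0
time_s: 16.0
tcp_pos: [0.595, 0.2752, 0.1055]
eef_rot: [179.8, 0.2, -4.9]
contact_force: [-0.4, -0.2, -0.5]
gripper_width: 0.0869
gripper_force: 0.0
```

```bash
python3 -m creep '[[87,0.05,0.02,-0.5,0,0,0],[87,0,0,-0.6,0,0,0],[87,0,0,-0.6,0,0,0],[87,0,0,-0.4,0,0,0],[87,0,0,-0.15,0,0,0],[44,0,0,0,0,0,0],[44,0,0,0,0,0,0],[44,0,0,0,0,0,0]]' 12
python3 -m creep '[[40,0,0,0,0,0,0],[40,0,0,0,0,0,0],[40,0,0,0,0,0,0],[40,0,0,0,0,0,0],[40,0,0,0,0,0,0]]'
```

```text
time_s: 16.67
tcp_pos: [0.5985, 0.2769, 0.0534]
eef_rot: [-179.9, -0.1, -4.9]
contact_force: [-0.2, 0.2, 0.0]
gripper_width: 0.0725
gripper_force: 0.0
time_s: 17.08
tcp_pos: [0.598, 0.2767, 0.0527]
eef_rot: [-180.0, -0.0, -4.9]
contact_force: [-0.9, 0.8, 0.9]
gripper_width: 0.0474
gripper_force: 12.0
```

```bash
python3 -m creep '[[40,0,0,0.2,0,0,0],[40,0,0,0.5,0,0,0],[40,0,0,0.9,0,0,0],[40,0,0,1,0,0,0],[40,0,0,1,0,0,0],[40,0,0,1,0,0,0],[40,0,0,1,0,0,0],[40,0,0,1,0,0,0]]' 20
python3 -m creep '[[40,0,0,0.9,0,0,0],[40,-0.1,-0.4,0.4,0,0,0],[40,-0.2,-0.8,0,0,0,0],[40,-0.2,-0.8,0,0,0,0],[40,-0.2,-0.8,0,0,0,0],[40,-0.2,-0.8,0,0,0,0],[40,-0.2,-0.8,0,0,0,0],[40,-0.2,-0.8,0,0,0,0]]'
python3 -m creep '[[40,-0.2,-0.8,0,0,0,0],[40,-0.2,-0.8,0,0,0,0],[40,-0.2,-0.8,0,0,0,0],[40,-0.2,-0.8,0,0,0,0],[40,-0.2,-0.8,0,0,0,0],[40,-0.2,-0.8,0,0,0,0],[40,-0.2,-0.8,0,0,0,0],[40,-0.2,-0.8,0,0,0,0]]'
python3 -m creep '[[40,-0.2,-0.8,0,0,0,0],[40,-0.2,-0.8,0,0,0,0],[40,-0.2,-0.8,0,0,0,0],[40,-0.2,-0.8,0,0,0,0],[40,-0.2,-0.8,0,0,0,0],[40,-0.2,-0.8,0,0,0,0],[40,-0.2,-0.8,0,0,0,0],[40,-0.2,-0.8,0,0,0,0]]'
```

```text
time_s: 17.75
tcp_pos: [0.5975, 0.2762, 0.2195]
eef_rot: [-180.0, -0.0, -4.9]
contact_force: [-0.2, 0.1, -2.2]
gripper_width: 0.0476
gripper_force: 20.0
time_s: 18.42
tcp_pos: [0.5645, 0.1446, 0.2498]
eef_rot: [180.0, 0.0, -4.9]
contact_force: [0.6, -0.1, -1.9]
gripper_width: 0.0476
gripper_force: 20.0
time_s: 19.08
tcp_pos: [0.5244, -0.0154, 0.2498]
eef_rot: [-180.0, -0.0, -5.0]
contact_force: [-0.1, -0.3, -2.0]
gripper_width: 0.0475
gripper_force: 20.0
time_s: 19.75
tcp_pos: [0.4841, -0.1752, 0.2499]
eef_rot: [-180.0, -0.0, -5.0]
contact_force: [-0.0, -0.3, -2.3]
gripper_width: 0.0473
gripper_force: 20.0
```

```bash
python3 -m creep '[[40,-0.15,-0.8,0,0,0,0],[40,-0.15,-0.9,0,0,0,0],[40,-0.15,-0.9,0,0,0,0],[40,-0.15,-0.9,-0.4,0,0,0],[40,-0.15,-0.9,-0.8,0,0,0],[40,-0.17,-0.8,-0.9,0,0,0],[40,0,-0.27,-0.9,0,0,0],[40,0,0,-0.9,0,0,0]]'
python3 -m creep '[[40,0,0,-0.9,0,0,0],[40,0,0,-0.7,0,0,0],[40,0,0,-0.5,0,0,0],[40,0,0,-0.3,0,0,0],[40,0,0,0,0,0,0],[40,0,0,0,0,0,0]]'
python3 jar.py jar .041 .461 -.312; python3 -c "
from h import *
p=capture('top');q=capture('side')
for p in(p,q):
  print([(np.round(d['bbox']).tolist(),round(d['conf'],2)) for n in('jar','mat') for d in search_frame(p,n)], proj(p,[.461,-.312,.008]))
p=capture('top')
cv2.imwrite('pics/c6.png',np.hstack([cv2.resize(p['frame'][160:260,290:400,::-1],(440,400),interpolation=2),cv2.resize(q['frame'][90:190,220:310,::-1],(360,400),interpolation=2)]))"
```

```text
time_s: 20.42
tcp_pos: [0.4609, -0.3125, 0.1513]
eef_rot: [180.0, -0.0, -5.1]
contact_force: [0.5, -0.6, -1.9]
gripper_width: 0.0475
gripper_force: 20.0
time_s: 20.92
tcp_pos: [0.4621, -0.3107, 0.0926]
eef_rot: [180.0, 0.0, -4.9]
contact_force: [0.4, 0.2, -2.0]
gripper_width: 0.0475
gripper_force: 20.0
top none [350.66081351 217.61944535]
side [260.5 129.5 275.5 152.5] 0.66 (array([ 0.46597477, -0.30060314]), array([ 0.4, -5.3, -0.4,  2.4]))
(array([ 0.46597477, -0.30060314]), array([ 0.4, -5.3, -0.4,  2.4]))
[([332.0, 225.0, 358.0, 239.0], 0.81), ([326.0, 251.0, 338.0, 278.0], 0.75), ([350.0, 257.0, 380.0, 284.0], 0.7)] [[344.83153164 220.60041606]]
[([262.0, 132.0, 276.0, 152.0], 0.78), ([211.0, 187.0, 278.0, 261.0], 0.53), ([298.0, 136.0, 327.0, 155.0], 0.93), ([300.0, 164.0, 321.0, 177.0], 0.87), ([251.0, 152.0, 283.0, 168.0], 0.68)] [[268.98589376 156.62228479]]
```

View pics/c6.png

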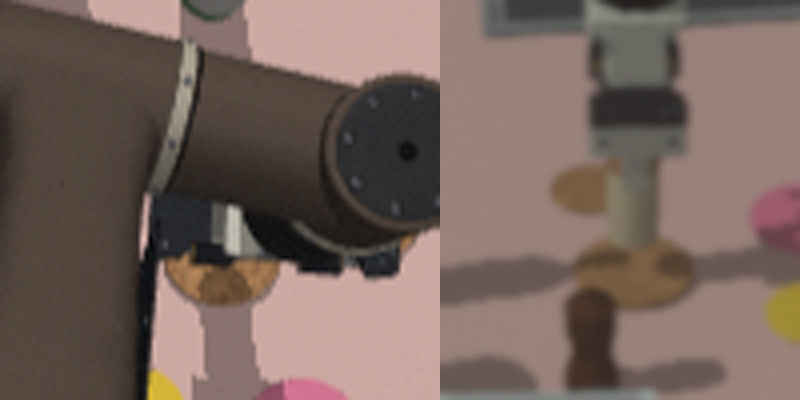

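```bash
python3 - <<'E'
from h import *
q=capture('side')
b=[260.5,129.5,275.5,152]
for x,y,z in((.462,-.311,.046),(.462,-.311,.036),(.470,-.311,.046),(.462,-.301,.046)):
    w=proj(q,S['jar']+[x,y,z]);print(x,y,z,w.min(0).round(1),w.max(0).round(1))
m=[d for d in outline_of(q,'jar')]
for d in m[:2]:
    w=d['region']; print(d['bbox'],[ (int(i),np.flatnonzero(w[i])[[0,-1]].tolist()) for i in range(130,156,3) if w[i].any()])
E
```

```text
0.462 -0.311 0.046 [261.8 121.3] [275.9 152. ]
0.462 -0.311 0.036 [261.8 123.8] [275.8 154.3]
0.47 -0.311 0.046 [259.4 121.5] [273.5 152.1]
0.462 -0.301 0.046 [262.1 122.9] [276.2 153.6]
[215.4, 187.1, 277.4, 260.5] []
[208.5, 187.2, 279.0, 333.6] []
```

```bash
python3 -m creep '[[40,-0.12,-0.04,-0.4,0,0,0],[40,0,0,-0.4,0,0,0],[40,0,0,-0.3,0,0,0],[40,0,0,-0.15,0,0,0],[40,0,0,-0.08,0,0,0],[40,0,0,0,0,0,0]]'
python3 -m creep '[[40,0,0,-0.04,0,0,0],[40,0,0,-0.04,0,0,0],[40,0,0,0,0,0,0]]'
```

```text
time_s: 22.07
tcp_pos: [0.4589, -0.3112, 0.0581]
eef_rot: [-180.0, 0.1, -4.9]
contact_force: [-1.3, -0.7, -2.1]
gripper_width: 0.0475
gripper_force: 20.0
time_s: 22.32
tcp_pos: [0.4595, -0.3113, 0.0571]
eef_rot: [180.0, -0.0, -4.9]
contact_force: [0.1, -0.2, -2.0]
gripper_width: 0.0478
gripper_force: 20.0
```

```bash
python3 -m creep '[[40,0,0,-0.04,0,0,0],[40,0,0,-0.04,0,0,0],[40,0,0,0,0,0,0]]'
python3 -m creep '[[40,0,0,-0.04,0,0,0],[40,0,0,0,0,0,0]]'
```

```text
time_s: 22.57
tcp_pos: [0.4593, -0.3112, 0.055]
eef_rot: [-180.0, -0.0, -4.9]
contact_force: [0.4, 0.3, -1.9]
gripper_width: 0.0474
gripper_force: 20.0
time_s: 22.73
tcp_pos: [0.4597, -0.3113, 0.0546]
eef_rot: [180.0, -0.0, -4.9]
contact_force: [-1.7, 1.9, 4.1]
gripper_width: 0.0476
gripper_force: 20.0
```

```bash
python3 -m creep '[[60,0,0,0,0,0,0],[60,0,0,0,0,0,0],[80,0,0,0,0,0,0],[80,0,0,0,0,0,0],[87,0,0,0.3,0,0,0],[87,0,0,0.6,0,0,0],[87,0,0,1,0,0,0],[87,0,0,1,0,0,0]]'
python3 -m creep '[[87,0,0,1,0,0,0],[87,-0.1,0.3,1,0,0,0],[87,-0.2,0.6,0.5,0,0,0],[87,-0.2,0.6,0,0,0,0]]'
python3 jar.py jar .008 .461 -.312;python3 jar.py mill 0 .511 -.16
```

```text
time_s: 23.4
tcp_pos: [0.4587, -0.3112, 0.1272]
eef_rot: [-180.0, 0.1, -4.9]
contact_force: [-0.1, -0.2, 0.6]
gripper_width: 0.0864
gripper_force: 0.0
time_s: 23.73
tcp_pos: [0.4484, -0.2744, 0.193]
eef_rot: [179.9, -0.3, -5.0]
contact_force: [1.2, 0.6, 0.2]
gripper_width: 0.0872
gripper_force: 0.0
top none [348.55261276 218.65948496]
side [261.5 131.5 275.5 160.5] 0.83 (array([ 0.46326235, -0.30907964]), array([ 0.1, -0.5, -0.1,  0.5]))
(array([ 0.46326235, -0.30907964]), array([ 0.1, -0.5, -0.1,  0.5]))
top none [303.30909419 204.74254471]
side [251.5 161.5 264.5 186.5] 0.84 (array([ 0.51373229, -0.17267888]), array([-0.4, -3.1,  0.4,  1.9]))
(array([ 0.51373229, -0.17267888]), array([-0.4, -3.1,  0.4,  1.9]))
```

```bash
python3 - <<'E'
from h import *
t=capture('top');q=capture('side')
T=np.array([295.5,198.5,310,213]);Q=[252,162.5,264]
f=lambda v:(lambda a,b:list(np.r_[a.min(0),a.max(0)]-T)+list(np.r_[b.min(0),b.max(0)[0]]-Q))(proj(t,S['mill']+[*v,0]),proj(q,S['mill']+[*v,0]))
s=least_squares(f,[.51,-.16],loss='soft_l1');print(s.x,np.round(s.fun,1))
E
```

```text
[ 0.5123541  -0.15873849] [-0.9 -1.4  0.2  0.  -0.1 -1.5  1.7]
```

```bash
python3 -m creep '[[87,0.4,0.6,0,0,0,0],[87,0.5,0.9,0,0,0,0],[87,0.5,0.9,0,0,0,0],[87,0.5,0.9,0,0,0,0],[87,0.4,0.7,0,0,0,0],[87,0.1,0,0,0,0,0],[87,0,0,0,0,0,0]]'
```

```text
time_s: 24.82
tcp_pos: [0.5075, -0.1732, 0.1886]
eef_rot: [180.0, 0.0, -4.8]
contact_force: [-0.6, -0.2, 0.9]
gripper_width: 0.0868
gripper_force: 0.0
```

```bash
python3 -m creep '[[87,0.14,0.53,0,0,0,0],[87,0,0,-0.6,0,0,0],[87,0,0,-0.9,0,0,0],[87,0,0,-0.9,0,0,0],[87,0,0,-0.9,0,0,0],[87,0,0,-0.9,0,0,0],[87,0,0,-0.7,0,0,0],[87,0,0,-0.5,0,0,0]]'
python3 -m creep '[[87,0,0,-0.4,0,0,0],[87,0,0,-0.3,0,0,0],[87,0,0,-0.1,0,0,0],[40,0,0,0,0,0,0],[40,0,0,0,0,0,0],[36,0,0,0,0,0,0],[36,0,0,0,0,0,0],[36,0,0,0,0,0,0]]' 10
python3 -m creep '[[36,0,0,0,0,0,0],[36,0,0,0,0,0,0],[36,0,0,0,0,0,0],[36,0,0,0,0,0,0]]' 10
```

```text
time_s: 25.48
tcp_pos: [0.5088, -0.1615, 0.052]
eef_rot: [180.0, 0.1, -5.0]
contact_force: [-0.0, 0.8, -0.4]
gripper_width: 0.0867
gripper_force: 0.0
time_s: 26.15
tcp_pos: [0.5107, -0.1605, 0.0346]
eef_rot: [-180.0, -0.1, -4.9]
contact_force: [0.2, 0.2, 0.1]
gripper_width: 0.0591
gripper_force: 0.0
time_s: 26.48
tcp_pos: [0.5104, -0.1606, 0.0342]
eef_rot: [180.0, -0.0, -4.9]
contact_force: [-0.0, 0.2, 2.0]
gripper_width: 0.0419
gripper_force: 10.0
```

```bash
python3 -m creep '[[36,0,0,0.2,0,0,0],[36,0,0,0.5,0,0,0],[36,0,0,0.9,0,0,0],[36,0,0,1,0,0,0],[36,0,0,1,0,0,0],[36,0,0,1,0,0,0],[36,0,0,1,0,0,0],[36,0,0,1,0,0,0]]' 15
python3 -m creep '[[36,0,0,0.9,0,0,0],[36,0,0,0.5,0,0,0],[36,0.1,0.5,0,0,0,0],[36,0.16,0.9,0,0,0,0],[36,0.16,0.9,0,0,0,0],[36,0.16,0.9,0,0,0,0],[36,0.16,0.9,0,0,0,0],[36,0.16,0.9,0,0,0,0]]'
python3 -m creep '[[36,0.16,0.9,0,0,0,0],[36,0.16,0.9,0,0,0,0],[36,0.16,0.9,0,0,0,0],[36,0.16,0.9,0,0,0,0],[36,0.16,0.9,0,0,0,0],[36,0.16,0.9,0,0,0,0],[36,0.16,0.9,0,0,0,0],[36,0.16,0.9,0,0,0,0]]'
python3 -m creep '[[36,0.16,0.9,0,0,0,0],[36,0.16,0.9,0,0,0,0],[36,0.16,0.9,0,0,0,0],[36,0.16,0.9,0,0,0,0],[36,0.16,0.9,0,0,0,0],[36,0,0,0,0,0,0],[36,0,0,0,0,0,0]]'
python3 -c "
from h import *
q=capture('side')
for x,y,z in((.59,.2787,.2),(.59,.2787,.19)):
  w=proj(q,S['mill']+[x,y,z]);print(w.min(0).round(1),w.max(0).round(1))
print([(np.round(d['bbox'],1).tolist(),round(d['conf'],2)) for d in outline_of(q,'mill')])"
```

```text
time_s: 27.15
tcp_pos: [0.5096, -0.1604, 0.2003]
eef_rot: [-180.0, 0.0, -4.9]
contact_force: [-0.1, -0.2, -1.9]
gripper_width: 0.0418
gripper_force: 15.0
time_s: 27.82
tcp_pos: [0.5321, -0.0339, 0.233]
eef_rot: [-180.0, 0.1, -5.0]
contact_force: [0.5, -0.2, -1.4]
gripper_width: 0.0419
gripper_force: 15.0
time_s: 28.48
tcp_pos: [0.5639, 0.146, 0.2329]
eef_rot: [180.0, 0.1, -4.9]
contact_force: [-0.2, 0.3, -2.1]
gripper_width: 0.0416
gripper_force: 15.0
time_s: 29.07
tcp_pos: [0.5838, 0.2583, 0.2322]
eef_rot: [179.9, 0.1, -4.9]
contact_force: [-0.3, -0.6, -2.0]
gripper_width: 0.0418
gripper_force: 15.0
[229.5 212.6] [251.6 255.8]
[229.8 216.1] [251.8 258.7]
[([229.4, 235.1, 252.0, 248.2], 0.68)]
```

```bash
python3 -m creep '[[36,0.2,0.8,0,0,0,0],[36,0,0,-0.5,0,0,0],[36,0,0,-0.9,0,0,0],[36,0,0,-0.9,0,0,0],[36,0,0,-0.9,0,0,0],[36,0,0,-0.9,0,0,0],[36,0,0,-0.8,0,0,0],[36,0,0,-0.6,0,0,0]]'
python3 -m creep '[[36,0,0,-0.5,0,0,0],[36,0,0,-0.4,0,0,0],[36,0,0,-0.3,0,0,0],[36,0,0,-0.2,0,0,0],[36,0,0,0,0,0,0],[36,0,0,0,0,0,0]]'
```

```text
time_s: 29.83
tcp_pos: [0.5888, 0.2754, 0.0946]
eef_rot: [179.9, 0.1, -5.0]
contact_force: [0.2, 0.2, -2.6]
gripper_width: 0.0419
gripper_force: 15.0
time_s: 30.33
tcp_pos: [0.5901, 0.277, 0.0619]
eef_rot: [-180.0, -0.0, -4.9]
contact_force: [0.0, -0.1, -1.6]
gripper_width: 0.0417
gripper_force: 15.0
```

```bash
python3 -m creep '[[36,0,0,-0.3,0,0,0],[36,0,0,-0.3,0,0,0],[36,0,0,-0.1,0,0,0],[36,0,0,-0.04,0,0,0],[36,0,0,0,0,0,0]]'
python3 -m creep '[[36,0,0,-0.04,0,0,0],[36,0,0,-0.02,0,0,0],[36,0,0,0,0,0,0]]'
```

```text
time_s: 30.75
tcp_pos: [0.5896, 0.2768, 0.0425]
eef_rot: [180.0, 0.0, -4.9]
contact_force: [0.6, 0.6, -3.0]
gripper_width: 0.0418
gripper_force: 15.0
time_s: 31.0
tcp_pos: [0.5899, 0.277, 0.0416]
eef_rot: [-180.0, -0.0, -4.9]
contact_force: [1.0, -0.7, -1.3]
gripper_width: 0.0416
gripper_force: 15.0
```

```bash
python3 -m creep '[[36,0,0,-0.04,0,0,0],[36,0,0,-0.02,0,0,0],[36,0,0,0,0,0,0]]'
python3 -m creep '[[36,0,0,-0.03,0,0,0],[36,0,0,0,0,0,0]]'
```

```text
time_s: 31.25
tcp_pos: [0.59, 0.2771, 0.0403]
eef_rot: [-180.0, -0.0, -4.9]
contact_force: [0.8, -0.4, -1.9]
gripper_width: 0.042
gripper_force: 15.0
time_s: 31.42
tcp_pos: [0.5902, 0.2771, 0.0402]
eef_rot: [-180.0, -0.1, -4.9]
contact_force: [-1.6, 0.4, 5.3]
gripper_width: 0.0416
gripper_force: 15.0
```

```bash
python3 -m creep '[[60,0,0,0,0,0,0],[60,0,0,0,0,0,0],[80,0,0,0,0,0,0],[80,0,0,0,0,0,0],[87,0,0,0.3,0,0,0],[87,0,0,0.6,0,0,0],[87,0,0,1,0,0,0],[87,0,0,1,0,0,0]]'
python3 -m creep '[[87,0,0,1,0,0,0],[87,0,0,1,0,0,0],[87,0,0,1,0,0,0],[87,0,0,0.8,0,0,0],[87,-0.05,-0.6,0,0,0,0],[87,-0.08,-0.9,0,0,0,0],[87,-0.08,-0.9,0,0,0,0],[87,-0.08,-0.9,0,0,0,0]]'
python3 -m creep '[[87,-0.08,-0.9,0,0,0,0],[87,-0.08,-0.9,0,0,0,0],[87,-0.08,-0.9,0,0,0,0],[87,-0.08,-0.9,0,0,0,0],[87,-0.08,-0.6,0,0,0,0],[87,0,0,0,0,0,0],[87,0,0,0,0,0,0]]'
python3 jar.py mill .006 .591 .278; python3 jar.py jar .008 .461 -.312
```

```text
time_s: 32.08
tcp_pos: [0.5894, 0.2765, 0.1123]
eef_rot: [179.9, 0.1, -4.9]
contact_force: [1.0, 0.2, 1.2]
gripper_width: 0.0858
gripper_force: 0.0
time_s: 32.75
tcp_pos: [0.5821, 0.1935, 0.207]
eef_rot: [-180.0, -0.0, -4.9]
contact_force: [0.4, -0.4, 0.0]
gripper_width: 0.087
gripper_force: 0.0
time_s: 33.33
tcp_pos: [0.5725, 0.0888, 0.2071]
eef_rot: [-180.0, -0.0, -5.0]
contact_force: [1.2, 0.7, 0.8]
gripper_width: 0.087
gripper_force: 0.0
top none [176.06401916 181.82983496]
side [232.5 270.5 251.5 305.5] 0.91 (array([0.59484227, 0.27769654]), array([-0.1, -0.6,  0.1,  0.6]))
(array([0.59484227, 0.27769654]), array([-0.1, -0.6,  0.1,  0.6]))
top [338.5 211.5 357.5 227.5] 0.76 (array([ 0.45862503, -0.31142708]), array([-0.3, -0.2,  0.3,  0.3]))
side [262.5 131.5 275.5 159.5] 0.71 (array([ 0.46114857, -0.31239716]), array([-0.4, -1.1,  0.4,  0.9]))
(array([ 0.45983174, -0.31167106]), array([-0.2, -0.6,  0.3, -0.1, -0. , -1. ,  0.8,  1. ]))
```

```bash
python3 -m creep '[[87,0,-0.36,-0.4,0,0,0],[87,0,0,-0.8,0,0,0],[87,0,0,-0.9,0,0,0],[87,0,0,-0.7,0,0,0],[60,0,0,-0.5,0,0,0],[40,0,0,-0.3,0,0,0],[0,0,0,0,0,0,0],[0,0,0,0,0,0,0]]' 20
python3 -m creep '[[0,0,0,0,0,0,0],[0,0,0,0,0,0,0],[0,0,0,0,0,0,0],[0,0,0,0,0,0,0],[0,0,0,0,0,0,0],[0,0,0,0,0,0,0],[0,0,0,0,0,0,0],[0,0,0,0,0,0,0]]'
```

```text
time_s: 34.4
tcp_pos: [0.5726, 0.0803, 0.1167]
eef_rot: [180.0, 0.0, -4.9]
contact_force: [-0.1, -0.0, 1.2]
gripper_width: 0.0657
gripper_force: 0.0
time_s: 35.07
tcp_pos: [0.5726, 0.0805, 0.1168]
eef_rot: [-180.0, -0.0, -4.9]
contact_force: [-0.7, -0.2, 1.8]
gripper_width: 0.0138
gripper_force: 20.0
```

```bash
python3 -m creep '[[0,0.03,0.4,0,0,0,0],[0,0.07,0.8,0,0,0,0],[0,0.07,0.8,0,0,0,0],[0,0.07,0.8,0,0,0,0],[0,0.07,0.8,0,0,0,0],[0,0.07,0.8,0,0,0,0],[0,0.07,0.8,0,0,0,0],[0,0.07,0.8,0,0,0,0]]'
python3 -m creep '[[0,0.06,0.7,0,0,0,0],[0,0.04,0.4,0,0,0,0],[0,0.02,0.2,0,0,0,0],[0,0.01,0.1,0,0,0,0],[0,0,0,0,0,0,0]]'
python3 -m creep '[[0,0.01,0.12,0,0,0,0],[0,0.01,0.12,0,0,0,0],[0,0,0,0,0,0,0]]'
```

```text
time_s: 35.73
tcp_pos: [0.5849, 0.2309, 0.1168]
eef_rot: [179.9, 0.1, -4.9]
contact_force: [-3.6, -3.1, 3.0]
gripper_width: 0.0139
gripper_force: 20.0
time_s: 36.15
tcp_pos: [0.5879, 0.2671, 0.1168]
eef_rot: [-180.0, 0.1, -4.9]
contact_force: [-7.0, 2.0, 5.5]
gripper_width: 0.0136
gripper_force: 20.0
time_s: 36.4
tcp_pos: [0.588, 0.2697, 0.1168]
eef_rot: [179.7, 0.1, -4.9]
contact_force: [-6.1, -8.6, 8.1]
gripper_width: 0.0139
gripper_force: 20.0
```

```bash
python3 -m creep '[[0,0.01,0.12,0,0,0,0],[0,0.01,0.12,0,0,0,0],[0,0,0,0,0,0,0]]'
```

```text
time_s: 36.65
tcp_pos: [0.5878, 0.2696, 0.1167]
eef_rot: [179.2, 0.3, -5.0]
contact_force: [-3.3, -27.6, 11.2]
gripper_width: 0.0139
gripper_force: 20.0
```

```bash
python3 -m creep '[[0,-0.015,-0.2,0,0,0,0],[0,0,0,0,0,0,0],[40,0,0,0,0,0,0],[40,0,0,0,0,0,0],[40,0,0,0,0,0,0],[40,0,0,0,0,0,0],[40,0,0,0,0,0,0],[40,0,0,0.3,0,0,0]]'
python3 -m creep '[[40,0,0,0.7,0,0,0],[40,0,0,1,0,0,0],[40,0,0,1,0,0,0],[40,0,0,1,0,0,0],[40,0,-1,0.5,0,0,0],[40,-0.4,-1,0,0,0,0],[40,-0.4,-1,0,0,0,0],[40,-0.4,-1,0,0,0,0]]'
python3 -m creep '[[40,-0.4,-1,0,0,0,0],[40,-0.4,-1,0,0,0,0],[40,-0.4,-1,0,0,0,0],[40,-0.4,-1,0,0,0,0],[40,-0.4,-1,0,0,0,0],[40,-0.4,-1,0,0,0,0],[40,0,0,0,0,0,0],[40,0,0,0,0,0,0]]'
python3 -c "
from h import *
p=capture('top');q=capture('side')
cv2.imwrite('pics/c7.png',np.hstack([cv2.resize(p['frame'][140:240,130:240,::-1],(440,400),interpolation=2),cv2.resize(q['frame'][110:340,190:290,::-1],(260,400*1),interpolation=2)]))"
```

```text
time_s: 37.32
tcp_pos: [0.5886, 0.2724, 0.1228]
eef_rot: [179.9, 0.1, -4.9]
contact_force: [0.7, 0.6, -0.5]
gripper_width: 0.0398
gripper_force: 0.0
time_s: 37.98
tcp_pos: [0.5592, 0.1718, 0.2301]
eef_rot: [-180.0, -0.1, -4.9]
contact_force: [1.0, -0.4, -0.4]
gripper_width: 0.0401
gripper_force: 0.0
time_s: 38.65
tcp_pos: [0.4993, 0.0216, 0.2304]
eef_rot: [-180.0, -0.1, -5.0]
contact_force: [1.1, 0.3, -0.1]
gripper_width: 0.0401
gripper_force: 0.0
```

View pics/c7.png

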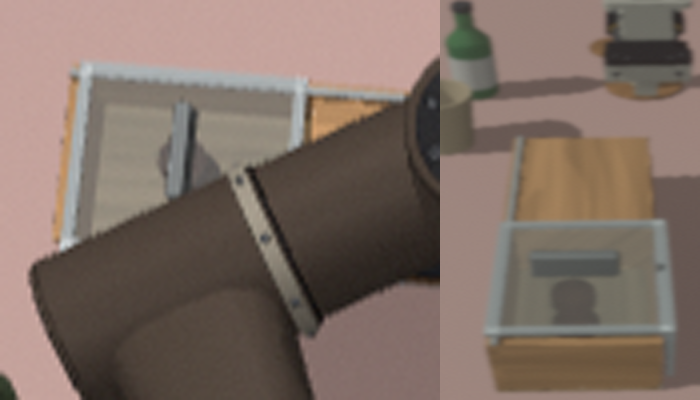

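The door is shut to its end stop, with the mill standing upright behind the glass (side crop, about 575,300). The gripper is clear of everything.

```bash
python3 -c "
from plant import close_job; print(close_job())"
```

```text
the job is handed in; nothing more can be done
None
```

The job is handed in at about 39 s: the jar stands centred on the larger cork mat to within about 2 mm, the mill stands upright in the keeper and the door is shut to its end stop; on the first try for the door grip the fingertips pressed on the bar with about 65 N at the wrist (limit 120 N), because the arm sat about 24 mm higher than it reported.

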